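Stand every closed container in its own spill dish

TASK

Put away the four closed, capped containers that stand along the front of the worktop before the big black instrument, one after another, each standing upright in a white spill dish of its own: the narrowest container in the smallest dish, the next wider one in the next larger dish, and so on up to the widest in the largest. Set them down flat on the dish floor without dropping or tipping them, and leave the open beaker and the conical flask standing where they are.

Things in the scene. Friction and masses are not known exactly. Their poses are not given: they have to be found in the camera images.
- vial: narrowest container: small clear screw-cap vial with a white cap, 25 mm diameter, 52 mm high, about 22 g; body 25 mm wide up to 40 mm, cap 23 mm wide from 40 to 52 mm. Origin: centre of its underside; z is its axis, up. Round, so any grasp yaw will do; held with the TCP 42 mm above its underside the gripper clears its neighbours. Belongs in dish_1
- brown_bottle: second narrowest: the brown bottle at the front (a like one far back by the wall is fixed and no part of the job), with a black screw cap, 42 mm diameter, 85 mm high, about 110 g; straight body up to 58 mm, cap 27 mm wide from 67 mm up. Origin: centre of its underside; z is its axis, up. Round, so any grasp yaw will do, at 45 mm height. Belongs in dish_2
- tall_bottle: third: the tallest, a white plastic bottle with a paper label and a blue screw cap, 52 mm diameter, 98 mm high, about 160 g; straight body up to 70 mm, cap 34 mm wide from 80 mm up. Origin: centre of its underside; z is its axis, up. Round, so any grasp yaw will do, at 55 mm height. Belongs in dish_3
- wide_jar: widest: squat white plastic jar with a wide black lid, 62 mm diameter, 72 mm high, about 150 g; straight body up to about 52 mm. Origin: centre of its underside; z is its axis, up. Round, so any grasp yaw will do, at 45 mm height. Belongs in dish_4
- dish_1: the smallest of four white round plastic spill dishes, fixed to the worktop: a flat-floored open dish, inner diameter 44 mm, outer diameter 50 mm, rim 14 mm above the worktop, wall 3 mm, floor 3 mm thick. Origin: centre of its underside, on the worktop (inner floor at z = +3 mm); z up
- dish_2: the second smallest of four white round plastic spill dishes, fixed to the worktop: a flat-floored open dish, inner diameter 60 mm, outer diameter 66 mm, rim 14 mm above the worktop, wall 3 mm, floor 3 mm thick. Origin: centre of its underside, on the worktop (inner floor at z = +3 mm); z up
- dish_3: the second largest of four white round plastic spill dishes, fixed to the worktop: a flat-floored open dish, inner diameter 74 mm, outer diameter 80 mm, rim 14 mm above the worktop, wall 3 mm, floor 3 mm thick. Origin: centre of its underside, on the worktop (inner floor at z = +3 mm); z up
- dish_4: the largest of four white round plastic spill dishes, fixed to the worktop: a flat-floored open dish, inner diameter 88 mm, outer diameter 94 mm, rim 14 mm above the worktop, wall 3 mm, floor 3 mm thick. Origin: centre of its underside, on the worktop (inner floor at z = +3 mm); z up
- beaker: open clear glass beaker, 56 mm diameter, 68 mm high, standing among the containers; to be left alone. Behind that row a fixed black instrument, up to 140 mm high near its front, begins at x = 0.595 (y < 0.02), and gas taps on the pillar project to x = 0.665 (y 0.24 to 0.35, up to 0.29 m high): carry things across at x of about 0.47. Origin: centre of its underside; z up
- flask: open clear glass conical flask, 60 mm diameter at the foot, 82 mm high, standing among the dishes; to be left alone. Origin: centre of its underside; z up
Not all that is in view belongs to the job. What is shaped like the dish_2 but yellow is not meant.

How it is judged (in metres and radians):
At the end, for the whole second after the job is handed in: Vial in dish_1, brown bottle in dish_2, tall bottle in dish_3, wide jar in dish_4: underside under 7 mm above the worktop, tilt under 0.1 rad, centres within 12, 12, 14, 16 mm, released, at rest; beaker and flask upright within 30 mm of their places (horizontal distance between vial and dish_1 below 0.012 m and z of vial in the frame of dish_1 below 0.007 m and angle between each of vial, brown_bottle, tall_bottle, wide_jar's own z axis and vertical below 0.1 rad and linear speed of each of vial, brown_bottle, tall_bottle, wide_jar below 0.02 m/s and contact force between the fingers and vial below 0.1 N and horizontal distance between brown_bottle and dish_2 below 0.012 m and z of brown_bottle in the frame of dish_2 below 0.007 m and contact force between the fingers and brown_bottle below 0.1 N and horizontal distance between tall_bottle and dish_3 below 0.014 m and z of tall_bottle in the frame of dish_3 below 0.007 m and contact force between the fingers and tall_bottle below 0.1 N and horizontal distance between wide_jar and dish_4 below 0.016 m and z of wide_jar in the frame of dish_4 below 0.007 m and contact force between the fingers and wide_jar below 0.1 N and distance of each of beaker, flask from where it was at the start of the episode below 0.03 m and angle between each of beaker, flask's own z axis and vertical below 0.2 rad); the robot touches nothing.
It fails at once if a container was tipped over (angle between any of vial, brown_bottle, tall_bottle, wide_jar's own z axis and vertical above 0.7 rad).
It fails at once if a container was dropped or thrown (faster than 0.7 m/s with no finger on it) ((linear speed of vial above 0.7 m/s and contact force between the fingers and vial below 0.01 N) or (linear speed of brown_bottle above 0.7 m/s and contact force between the fingers and brown_bottle below 0.01 N) or (linear speed of tall_bottle above 0.7 m/s and contact force between the fingers and tall_bottle below 0.01 N) or (linear speed of wide_jar above 0.7 m/s and contact force between the fingers and wide_jar below 0.01 N)).
It fails at once if the beaker or the flask was pushed over 30 mm away or knocked over (distance of any of beaker, flask from where it was at the start of the episode above 0.03 m or angle between any of beaker, flask's own z axis and vertical above 0.4 rad).
It also fails if it takes over 118 s, if anything falls off the work surface, if the arm or the gripper's body presses on something with over 40 N, if the wrist force passes 120 N, or if a joint passes its speed limit or range.

ROBOT

A 6-joint arm with a two-finger parallel gripper is mounted at the origin on a cart in front of the work surface, level with it; the furniture and walls round the work are solid. World frame = base frame: x ahead of the robot, y to its left, z up, the work surface at z = 0. Lengths are in mm, angles in degrees, forces in N, time in s.
With the tool pointing down it reaches from about 375 to 975 mm from the base axis. Payload 3.8 kg.
Tool frame: the origin (TCP) lies between the finger pads, 19 mm behind the fingertips; this is the grasp point; z points along the fingers, y is the line along which they close (so a half turn about z gives the same grasp; the last joint's range is limited). The gripper opens to 85 mm and grips with 20 to 120 N. Pads are 22 mm wide; open, the fingers measure 114 mm over their backs; the gripper's body (76 mm by 85 mm) begins 54 mm behind the grasp point. The pads swing forward as they close: fully open they stand 13 mm farther back than shut.
Start: joints at [61.713, 15.12, 91.902, -0, 72.978, -2.114], TCP at [297.725, 605.787, 249.98] pointing down, gripper open.
Joint ranges: [-150.88, 150.88], [-54.13, 125.18], [17.81, 147.31], [-75.09, 255.09], [0, 152.58], [-146.25, 146.25]. Speed limits (degrees/s): [147.25, 147.25, 180, 180, 180, 180].

INTERFACE

Orientations are given as a 3x3 rotation matrix whose columns are the frame's x, y, z axes.
In Python, from workcell import * gives the robot as it stands. The module is installed in compiled form; this text tells all that it offers.
- The arm moves only by the tool step_arm, never from a script. Its argument "steps" is a list that holds one entry, the list of rows, each a list of 6 numbers: the shift along the tool's x, y, z scaled (see below), then the turn, a rotation vector about the tool's x, y, z scaled (see below). A call has 1 to 20 rows; each row shifts and turns the commanded pose from where the row before left it, along the tool's axes as they then stand; what a row does not reach is not made up. The controller multiplies each number of a shift by 25 mm and each number of a turn by 4 degrees. A row lasts 1/10 s, in which the tool goes at most 50 mm and 8.59 degrees, less where a joint would pass 70% of its speed; a pose out of reach is approached as far as the arm can. A call with a number of a shift or a turn outside -1 to 1 is refused whole. A call with a gripper value outside its range is refused whole. "gripper" is the finger opening in mm, from 0 to 85.4, set as the call begins (left out, the last holds). The fingers move at their own pace and stop on an object; "squeeze" is the grip in N (left out, the last holds). Time passes only in rows, so rows that do not move let the fingers close. It gives the time, the measured TCP pose, the force, the opening and the grip force at its end, in the units of the state.
- sense(): the state, without advancing time (a new reading comes with each control period).
- capture(name): name is "scene" or "side" or "wrist"; returns the picture (480x640x3 uint8, red, green, blue); there is no depth.
- camera_model(name): a dict with "fx", "fy", "cx", "cy" (pixels), "dist" ([k1, k2, p1, p2, k3] as OpenCV has them; the pictures are not rectified), "cam_to_world" (4x4, takes a point from camera to world coordinates). Camera axes: x right, y down, z forward; pixel columns grow to the right and rows downward; lengths in mm; the calibration is good to about 2 mm. A picture is of the moment at which its call begins: read the wrist's pose just before it. camera_model takes no time and is no camera call; for the wrist camera it gives the pose at the moment of the call.
- finish_job(): hands the job in; it is judged then, once.
The state is a dict: "t": time; "qpos": joint angles; "qvel": joint speeds; "effort": joint torques, N m; "tcp_pos": TCP position; "tool_rot": TCP orientation; "wrist_force": force on the tool from outside, world axes, zero at the start; "wrist_torque": the same for the moment, N m; "opening": finger opening in mm; "gripper_force": force on a finger pad.
Only numpy, scipy, OpenCV 4.12 (cv2) and the standard library are available. Lean on these libraries where they do the work, as an engineer would, in place of code of your own. Each camera call takes 0.05 s, during which the arm holds its last target. There are 200 camera calls.

## Working session

There is one attempt and no reset: what is moved stays moved. The work goes in short steps, Python scripts to look and compute and a tool call to move; the robot and the scene stay as the last step left them, time stands still between calls to the robot, and variables do not carry over. Pictures are saved under pics/ and viewed, at most 14 in all, crops included, and the job is handed in when it is done.

Besides the shell and the picture viewer there is one more tool, called after ">>>" by a JSON object that holds its "op" and its "data". step_arm: Moves the arm, as the interface text tells. Its arguments: {"type":"object","properties":{"steps":{"type":"array"},"gripper":{"type":"number"},"squeeze":{"type":"number"}},"required":["steps"]}

```bash
mkdir -p pics; cat > h.py <<'E'
import numpy as np, cv2
from workcell import *
def snap(c,n):
    m=camera_model(c); im=capture(c); cv2.imwrite(f'pics/{n}.png',im[:,:,::-1]); np.savez(f'pics/{n}.npz',im=im,**{k:np.array(v) for k,v in m.items()})
def load(n): return np.load(f'pics/{n}.npz')
def ray(d,uv,z):
    K=np.array([[d['fx'],0,d['cx']],[0,d['fy'],d['cy']],[0,0,1.]])
    p=cv2.undistortPoints(np.array(uv,float).reshape(-1,1,2),K,d['dist'])[:,0]
    T=d['cam_to_world']; r=np.c_[p,np.ones(len(p))]@T[:3,:3].T; o=T[:3,3]
    return o+r*((z-o[2])/r[:,2])[:,None]
def proj(d,P):
    K=np.array([[d['fx'],0,d['cx']],[0,d['fy'],d['cy']],[0,0,1.]]); T=np.linalg.inv(d['cam_to_world'])
    return cv2.projectPoints(np.array(P,float).reshape(-1,1,3),cv2.Rodrigues(T[:3,:3])[0],T[:3,3],K,d['dist'])[0][:,0]
E
python3 - <<'E'
from h import *
s=sense();print(s)
for c in("scene","side","wrist"):
    snap(c,c+"0");print(c,camera_model(c))
E
```

```text
{'t': 0.0, 'qpos': array([ 6.17123821e+01,  1.51717927e+01,  9.19805296e+01,  1.04557416e-03,
        7.29758437e+01, -2.11349056e+00]), 'qvel': array([ 0.07383234,  0.01377089, -0.02457269, -0.03776261, -0.05546582,
       -0.03106225]), 'effort': array([ 1.62205150e-03, -5.15111589e+01, -3.67308140e+01, -2.39725756e-05,
        1.31232943e-02,  4.52762094e-06]), 'tcp_pos': array([297.41244979, 605.19601534, 248.63780496]), 'tool_rot': array([[-8.97455227e-01,  4.41104250e-01, -1.07543586e-03],
       [ 4.41105549e-01,  8.97453089e-01, -1.96151526e-03],
       [ 9.99205159e-05, -2.23475285e-03, -9.99997498e-01]]), 'wrist_force': array([-0.15929876, -0.45400068, -0.12460312]), 'wrist_torque': array([-0.02276298,  0.00794493, -0.06405558]), 'gripper_force': 0.0, 'opening': 85.48472219928267}
scene {'fx': 437.75420737204297, 'fy': 437.75420737204297, 'cx': 308.45931441225486, 'cy': 244.97257717499568, 'dist': array([-0.03141796,  0.        ,  0.        ,  0.        ,  0.        ]), 'cam_to_world': array([[-6.10612112e-01, -5.30770029e-01,  5.87738058e-01,
        -7.38550947e+01],
    
[... 652 characters left out ...]
2, -7.82769829e-01, -6.21889457e-01,
         7.97914677e+02],
       [ 0.00000000e+00,  0.00000000e+00,  0.00000000e+00,
         1.00000000e+00]])}
wrist {'fx': 336.68375139839617, 'fy': 336.68375139839617, 'cx': 314.34445305441363, 'cy': 243.54053904073922, 'dist': array([-0.03460529,  0.        ,  0.        ,  0.        ,  0.        ]), 'cam_to_world': array([[ 4.42025565e-01,  8.50397539e-01,  2.85372434e-01,
         2.24326566e+02],
       [ 8.97002037e-01, -4.18753104e-01, -1.41538630e-01,
         6.41133010e+02],
       [-8.63509777e-04,  3.18543348e-01, -9.47907902e-01,
         3.72983344e+02],
       [ 0.00000000e+00,  0.00000000e+00,  0.00000000e+00,
         1.00000000e+00]])}
```

View pics/scene0.png

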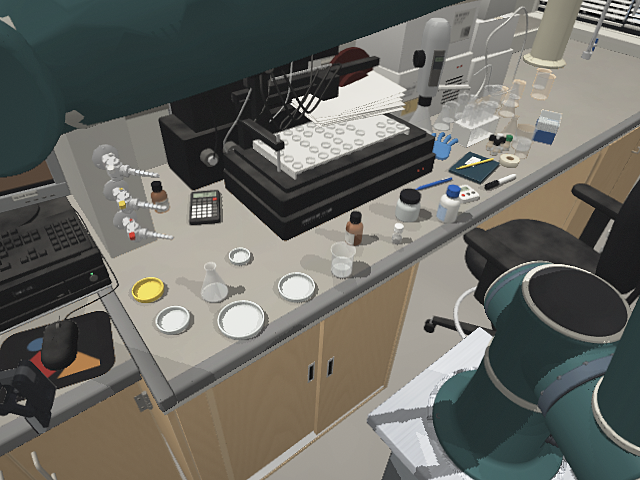

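View pics/side0.png

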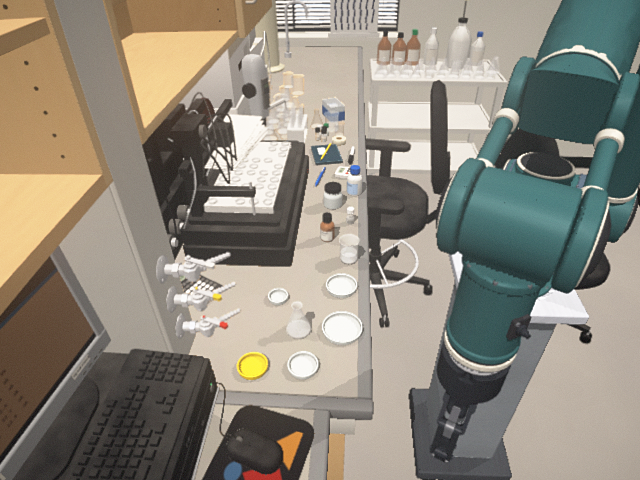

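Both views show all objects. In the scene view the dishes are at about (239,256), (172,320), (296,287) and (241,320). The vial is at (398,232), the brown bottle at (355,228), the jar at (408,205), the tall bottle at (450,203), the beaker at (342,260) and the flask at (212,283).

```bash
python3 - <<'E'
from h import *
for n,(x,y,w,h) in {'scene0':(320,170,160,120),'side0':(290,150,120,120)}.items():
    im=load(n)['im'][y:y+h,x:x+w,::-1]; cv2.imwrite(f'pics/{n}c.png',cv2.resize(im,None,fx=5,fy=5,interpolation=cv2.INTER_CUBIC))
seeds={'scene0':[(239,256),(172,320),(296,287),(241,320)],'side0':[(278,296),(303,364),(341,285),(343,327)]}
R=[25,33,40,47]
for n,ss in seeds.items():
    d=load(n); im=d['im']; hsv=cv2.cvtColor(im,cv2.COLOR_RGB2HSV)
    m=((hsv[...,2]>175)&(hsv[...,1]<28)).astype(np.uint8)
    m=cv2.morphologyEx(m,cv2.MORPH_CLOSE,np.ones((3,3)))
    k,l,st,_=cv2.connectedComponentsWithStats(m)
    for i,(u,v) in enumerate(ss):
        lab=np.bincount(l[v-12:v+13,u-12:u+13].ravel(),minlength=k)[1:].argmax()+1
        c=max(cv2.findContours((l==lab).astype(np.uint8),0,1)[0],key=cv2.contourArea)
        P=ray(d,cv2.convexHull(c)[:,0],14)[:,:2]
        (cx,cy),r=cv2.minEnclosingCircle(P.astype(np.float32)); 
        A=np.c_[2*P,np.ones(len(P))]; s=np.linalg.lstsq(A,(P**2).sum(1),rcond=None)[0]
        print(n,i+1,st[lab],'enc',round(cx),round(cy),round(r,1),'fit',s[:2].round(1),round(np.sqrt(s[2]+s[0]**2+s[1]**2),1),'want',R[i])
E
```

```text
scene0 1 [   67   153   329   213 23538] enc 810 93 481.1 fit [807.7  96.2] 445.9 want 25
scene0 2 [   67   153   329   213 23538] enc 810 93 481.1 fit [807.7  96.2] 445.9 want 33
scene0 3 [   67   153   329   213 23538] enc 810 93 481.1 fit [807.7  96.2] 445.9 want 40
scene0 4 [   67   153   329   213 23538] enc 810 93 481.1 fit [807.7  96.2] 445.9 want 47
side0 1 [268 288  21  17 267] enc 617 137 30.0 fit [618.  136.2] 27.9 want 25
side0 2 [287 351  32  28 689] enc 535 342 36.5 fit [534.5 341.4] 34.8 want 33
side0 3 [ 322  270   47   99 2360] enc 413 188 158.0 fit [398.1 174. ] 136.3 want 40
side0 4 [ 322  270   47   99 2360] enc 413 188 158.0 fit [398.1 174. ] 136.3 want 47
```

View pics/scene0c.png

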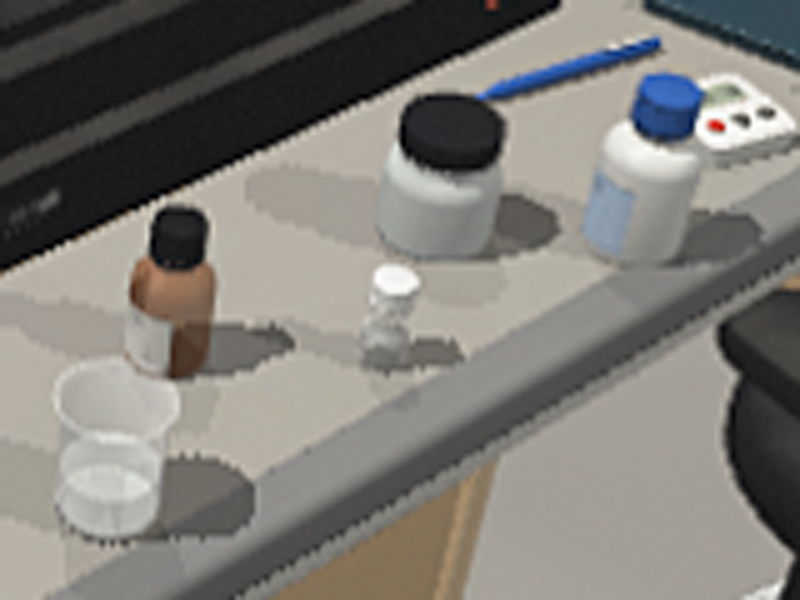

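View pics/side0c.png

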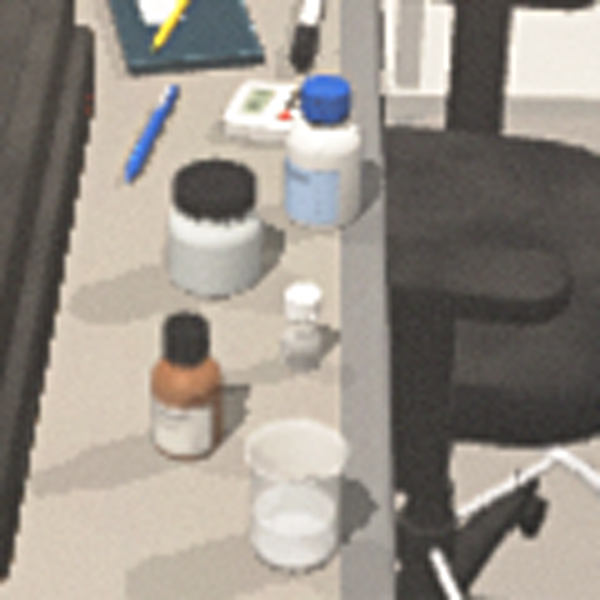

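The crops show every cap top clearly. I read the top-ellipse centres from both views and cross-check them by casting rays at the known heights. The dishes need a stricter threshold.

```bash
python3 - <<'E'
from h import *
tops={'vial':(52,(399.4,225.8),(350.6,209)),'brown':(85,(356.2,214),(327.4,215.4)),'tall':(98,(454.2,188),(355.6,167.4)),'jar':(72,(411,192.6),(333,185.6)),'beaker':(68,(343.4,249.4),(349.4,239.6))}
a,b=load('scene0'),load('side0')
for k,(z,p,q) in tops.items(): print(k,ray(a,p,z)[0,:2].round(1),ray(b,q,z)[0,:2].round(1))
seeds={'scene0':[(239,256),(172,320),(296,287),(241,320)],'side0':[(278,296),(303,364),(341,285),(343,327)]}
R=[25,33,40,47]
for n,ss in seeds.items():
    d=load(n); im=d['im']
    for th in (200,210,220):
      m=(im.min(2)>th).astype(np.uint8)
      for i,(u,v) in enumerate(ss):
        c0=ray(d,(u,v),14)[0]; ang=np.linspace(0,2*np.pi,60)
        poly=proj(d,[c0+(R[i]+8)*np.array([np.cos(t),np.sin(t),0]) for t in ang]).astype(np.int32)
        w=np.zeros_like(m); cv2.fillPoly(w,[poly],1)
        pts=np.argwhere(m&w)[:,::-1]
        P=ray(d,cv2.convexHull(pts.astype(np.int32))[:,0],14)[:,:2]
        (cx,cy),r=cv2.minEnclosingCircle(P.astype(np.float32)); 
        A=np.c_[2*P,np.ones(len(P))]; s=np.linalg.lstsq(A,(P**2).sum(1),rcond=None)[0]
        print(n,th,i+1,'enc',round(cx,1),round(cy,1),round(r,1),'fit',s[:2].round(1),round(np.sqrt(s[2]+s[0]**2+s[1]**2),1),'want',R[i])
E
```

```text
vial [ 438.6 -210.8] [ 438.6 -207.4]
brown [ 505.1 -126. ] [ 504.5 -121.6]
tall [ 426.7 -388.9] [ 425.4 -387.1]
jar [ 501.  -315.8] [ 496.7 -311. ]
beaker [441.8 -32.1] [440.1 -32.6]
scene0 200 1 enc 617.2 133.4 26.3 fit [617.8 134.4] 25.4 want 25
scene0 200 2 enc 534.3 341.1 33.2 fit [534.3 341. ] 32.8 want 33
scene0 200 3 enc 459.4 85.8 40.9 fit [458.8  85.6] 40.2 want 40
scene0 200 4 enc 453.3 229.6 47.6 fit [452.9 229.6] 47.0 want 47
scene0 210 1 enc 618.6 134.5 25.7 fit [618.2 134.3] 25.1 want 25
scene0 210 2 enc 534.3 341.0 33.2 fit [534.2 340.9] 32.7 want 33
scene0 210 3 enc 459.2 85.9 40.7 fit [458.7  85.4] 40.0 want 40
scene0 210 4 enc 453.2 229.8 47.2 fit [453.1 229.6] 46.8 want 47
scene0 220 1 enc 618.5 134.3 25.6 fit [618.3 134.1] 24.8 want 25
scene0 220 2 enc 534.7 340.9 32.9 fit [534.5 340.8] 32.4 want 33
scene0 220 3 enc 458.9 85.6 40.3 fit [458.9  85.4] 39.8 want 40
scene0 220 4 enc 453.1 229.8 47.2 fit [452.9 229.5] 46.7 want 47
side0 200 1 enc 617.5 133.4 26.9 fit [618.  133.4] 26.3 want 25
side0 200 2 enc 534.2 340.5 34.7 fit [534.6 340.2] 33.8 want 33
side0 200 3 enc 459.2 84.2 42.0 fit [458.4  84.4] 41.1 want 40
side0 200 4 enc 453.1 228.7 49.0 fit [452.9 228.7] 48.2 want 47
side0 210 1 enc 618.1 133.1 26.8 fit [617.9 133.5] 25.8 want 25
side0 210 2 enc 534.8 339.9 34.2 fit [534.5 340. ] 33.5 want 33
side0 210 3 enc 458.2 84.0 41.6 fit [458.3  84.3] 40.8 want 40
side0 210 4 enc 453.1 228.9 48.7 fit [452.7 228.9] 47.9 want 47
side0 220 1 enc 617.9 133.4 26.4 fit [617.8 133.7] 25.4 want 25
side0 220 2 enc 534.0 339.8 33.8 fit [534.3 340. ] 33.2 want 33
side0 220 3 enc 458.1 84.4 41.3 fit [458.2  84.7] 40.6 want 40
side0 220 4 enc 453.5 228.8 48.6 fit [452.7 228.9] 47.8 want 47
```

Positions agree between the views to within 5 mm, and the dish radii match. First I turn the tool to the world axes and move to x≈470.

>>> {"op": "step_arm", "data": {"steps": [[[0,0,0,0,0,-0.935],[0,0,0,0,0,-0.935],[0,0,0,0,0,-0.935],[0,0,0,0,0,-0.935],[0,0,0,0,0,-0.935],[0,0,0,0,0,-0.935],[0,0,0,0,0,-0.935],[-0.98,-1,0,0,0,0],[-0.98,-1,0,0,0,0],[-0.98,-1,0,0,0,0],[-0.98,-1,0,0,0,0],[-0.98,-1,0,0,0,0],[-0.98,-1,0,0,0,0],[-0.98,-1,0,0,0,0]]]}}

```text
t: 1.55
tcp_pos: [469.9, 429.6, 249.6]
tool_rot: [[-1.0, -0.0, -0.0], [-0.0, 1.0, -0.0], [0.0, -0.0, -1.0]]
wrist_force: [0.4, 0.7, 0.5]
opening: 85.2
gripper_force: 0.0
```

```bash
python3 - <<'E'
from h import *
a,b=load('scene0'),load('side0')
print('flask',ray(a,(215,293),0)[0,:2],ray(b,(298,331),0)[0,:2])
print('flask top',ray(a,(210,264),82)[0,:2],ray(b,(296,306),82)[0,:2])
E
```

```text
flask [555.11203166 233.72635302] [555.09328089 238.0546543 ]
flask top [560.36809638 231.20806904] [555.72059632 236.04589521]
```

>>> {"op": "step_arm", "data": {"steps": [[[0,-1,0,0,0,0],[0,-1,0,0,0,0],[0,-1,0,0,0,0],[0,-1,0,0,0,0],[0,-1,0,0,0,0],[0,-1,0,0,0,0],[0,-1,0,0,0,0],[0,-1,0,0,0,0],[0,-1,0,0,0,0],[0,-1,0,0,0,0],[0,-1,0,0,0,0],[0,-1,0,0,0,0],[0,-1,0,0,0,0],[0,-1,0,0,0,0],[0,-1,0,0,0,0],[0,-1,0,0,0,0],[0,-1,0,0,0,0],[0,-1,0,0,0,0],[0,-1,0,0,0,0],[0,-1,0,0,0,0]]]}}

```text
t: 3.55
tcp_pos: [468.9, -70.2, 249.7]
tool_rot: [[-1.0, -0.0, -0.0], [-0.0, 1.0, 0.0], [0.0, 0.0, -1.0]]
wrist_force: [0.1, -0.5, -0.2]
opening: 85.2
gripper_force: 0.0
```

>>> {"op": "step_arm", "data": {"steps": [[[0.15,-1,0,0,0,0],[0.15,-1,0,0,0,0],[0.15,-1,0,0,0,0],[0.15,-1,0,0,0,0],[0.15,-1,0,0,0,0],[0.15,-1,0,0,0,0],[0.15,-1,0,0,0,0],[0.15,-1,0,0,0,0],[0.15,-1,0,0,0,0],[0.15,-1,0,0,0,0],[0.15,-1,0,0,0,0],[0.1,-1,0,0,0,0],[0,-0.7,0,0,0,0],[0,0,0,0,0,0]]]}}

```text
t: 4.95
tcp_pos: [425.4, -388.5, 249.7]
tool_rot: [[-1.0, 0.002, -0.0], [0.002, 1.0, -0.0], [0.0, -0.0, -1.0]]
wrist_force: [-0.4, 0.0, -0.2]
opening: 85.3
gripper_force: 0.0
```

```bash
python3 - <<'E'
from h import *
snap('wrist','w1');snap('side','s1'); print(sense()['qpos'])
d=load('w1')
print(proj(d,[(426,-388,98),(499,-313,72),(438.6,-209,52)]))
E
```

```text
[-4.47422316e+01  4.37396581e+00  1.04418563e+02  3.16916319e-02
  7.12740934e+01 -1.34723763e+02]
[[315.37935819 231.87237928]
 [390.4893638  294.28406741]
 [493.20108064 230.35660501]]
```

View pics/w1.png

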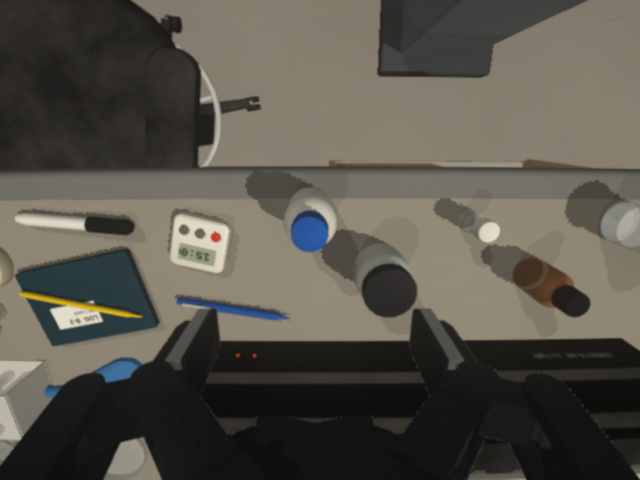

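The wrist view shows the blue cap at (310,231), the jar lid at (389,290), the vial cap at (488,231) and the brown bottle's cap at (571,301). I cast rays from these for a third reading.

```bash
python3 - <<'E'
from h import *
d=load('w1')
for k,p,z in [('tall',(310,231),98),('jar',(389,290),72),('vial',(488,231),52),('brown',(571,301),85)]: print(k,ray(d,p,z)[0].round(1))
E
```

```text
tall [ 425.2 -392.6   98. ]
jar [ 494.2 -314.8   72. ]
vial [ 439.3 -214.2   52. ]
brown [ 501.4 -136.6   85. ]
```

>>> {"op": "step_arm", "data": {"steps": [[[0,-0.06,0.97,0,0,0],[0,0,0.97,0,0,0],[0,0,0.97,0,0,0],[0,0,0.97,0,0,0],[0,0,0.97,0,0,0],[0,0,0.97,0,0,0],[0,0,0.97,0,0,0],[0,0,0.5,0,0,0],[0,0,0.5,0,0,0],[0,0,0,0,0,0]]]}}

```text
t: 6.05
tcp_pos: [425.0, -386.9, 53.8]
tool_rot: [[-1.0, -0.001, -0.002], [-0.001, 1.0, 0.002], [0.002, 0.002, -1.0]]
wrist_force: [-0.2, -0.3, 0.2]
opening: 85.3
gripper_force: 0.0
```

>>> {"op": "step_arm", "data": {"steps": [[[0,0,0,0,0,0],[0,0,0,0,0,0],[0,0,0,0,0,0],[0,0,0,0,0,0],[0,0,0,0,0,0],[0,0,0,0,0,0],[0,0,0,0,0,0],[0,0,0,0,0,0]]], "gripper": 40, "squeeze": 30}}

```text
t: 6.85
tcp_pos: [426.8, -389.8, 57.2]
tool_rot: [[-1.0, 0.0, 0.003], [0.0, 1.0, -0.003], [-0.003, -0.003, -1.0]]
wrist_force: [0.2, -2.5, 6.3]
opening: 50.8
gripper_force: 31.2
```

>>> {"op": "step_arm", "data": {"steps": [[[0,0,-0.3,0,0,0],[0,0,-0.6,0,0,0],[0,0,-1,0,0,0],[0,0,-1,0,0,0],[0,0,-1,0,0,0],[0,0,-1,0,0,0],[0,0,-0.5,0,0,0],[0,0,0,0,0,0]]]}}

```text
t: 7.65
tcp_pos: [426.7, -389.1, 193.0]
tool_rot: [[-1.0, -0.0, 0.003], [-0.0, 1.0, -0.003], [-0.003, -0.003, -1.0]]
wrist_force: [0.7, -1.0, -1.9]
opening: 50.9
gripper_force: 31.6
```

```bash
python3 - <<'E'
from h import *
snap('side','s2')
im=load('s2')['im'][100:340,250:450,::-1]; cv2.imwrite('pics/s2c.png',cv2.resize(im,None,fx=2.5,fy=2.5,interpolation=cv2.INTER_CUBIC))
s=sense();print(s['tcp_pos'],s['opening'],s['gripper_force'],s['wrist_force'])
E
```

```text
[ 425.88091612 -388.34553537  191.08669184] 50.944101415595995 31.61071744398214 [ 0.50135678 -0.75220393 -1.97486386]
```

View pics/s2c.png

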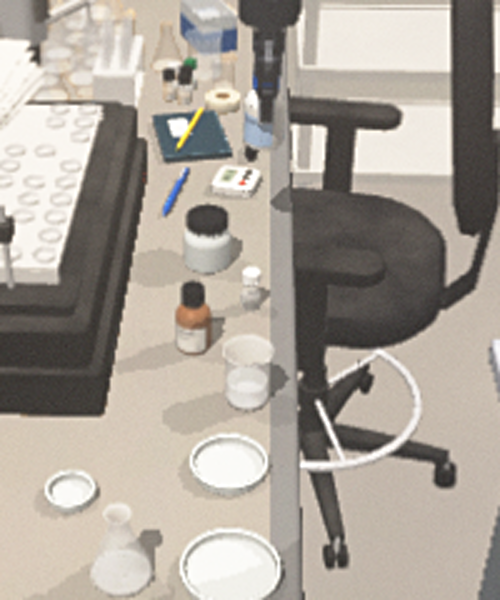

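The bottle is held upright. I carry it to dish_3.

>>> {"op": "step_arm", "data": {"steps": [[[-0.07,0.5,0,0,0,0],[-0.07,1,0,0,0,0],[-0.07,1,0,0,0,0],[-0.07,1,0,0,0,0],[-0.07,1,0,0,0,0],[-0.07,1,0,0,0,0],[-0.07,1,0,0,0,0],[-0.07,1,0,0,0,0],[-0.07,1,0,0,0,0],[-0.07,1,0,0,0,0],[-0.07,1,0,0,0,0],[-0.07,1,0,0,0,0],[-0.07,1,0,0,0,0],[-0.07,1,0,0,0,0],[-0.07,1,0,0,0,0],[-0.07,1,0,0,0,0],[-0.07,1,0,0,0,0],[-0.07,1,0,0,0,0],[-0.07,0.9,0,0,0,0],[0,0.5,0,0,0,0]]]}}

```text
t: 9.7
tcp_pos: [457.0, 86.1, 188.3]
tool_rot: [[-1.0, -0.002, -0.004], [-0.002, 1.0, 0.0], [0.004, 0.0, -1.0]]
wrist_force: [0.1, -0.8, -2.7]
opening: 50.6
gripper_force: 31.7
```

>>> {"op": "step_arm", "data": {"steps": [[[0,0,0.5,0,0,0],[0,0,1,0,0,0],[0,0,1,0,0,0],[0,0,1,0,0,0],[0,0,0.8,0,0,0],[0,0,0.3,0,0,0],[0,0,0,0,0,0],[0,0,0,0,0,0]]]}}

```text
t: 10.5
tcp_pos: [459.0, 84.0, 75.4]
tool_rot: [[-1.0, 0.0, 0.0], [0.0, 1.0, -0.0], [-0.0, -0.0, -1.0]]
wrist_force: [0.4, 0.5, -1.5]
opening: 50.7
gripper_force: 31.7
```

```bash
python3 - <<'E'
from h import *
s=sense();print(s['tcp_pos'],s['opening'],s['gripper_force'],s['wrist_force'])
snap('wrist','w3');snap('scene','c3')
a=load('w3')['im'][150:480,150:490,::-1]; b=load('c3')['im'][200:340,200:380,::-1]
cv2.imwrite('pics/m3.png',np.hstack([cv2.resize(a,(400,400)),cv2.resize(b,(400,400))]))
E
```

```text
[458.99258767  83.95695735  75.43726011] 50.746213113277456 31.68623926510918 [ 0.39581735  0.46385851 -1.48561834]
```

View pics/m3.png

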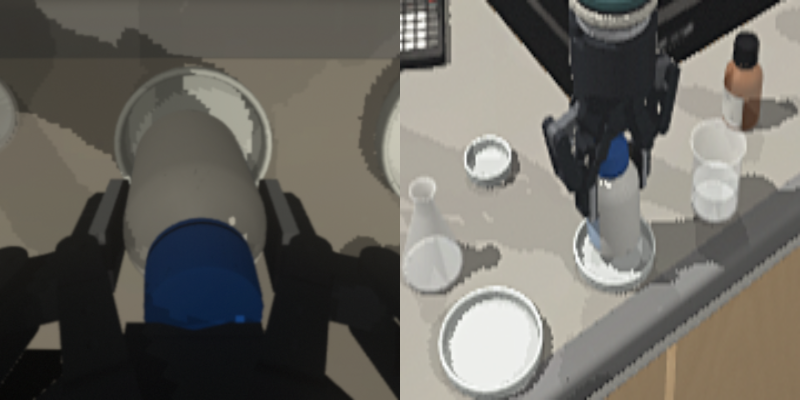

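The bottle is centred over dish_3. I lower it slowly until contact.

>>> {"op": "step_arm", "data": {"steps": [[[0,0,0.2,0,0,0],[0,0,0.2,0,0,0],[0,0,0.1,0,0,0],[0,0,0,0,0,0],[0,0,0,0,0,0]]]}}

```text
t: 11.1
tcp_pos: [458.7, 84.3, 62.6]
tool_rot: [[-1.0, -0.0, -0.0], [-0.0, 1.0, -0.0], [0.0, -0.0, -1.0]]
wrist_force: [-0.2, 0.0, -1.8]
opening: 50.8
gripper_force: 31.7
```

>>> {"op": "step_arm", "data": {"steps": [[[0,0,0.08,0,0,0],[0,0,0,0,0,0]]]}}

```text
t: 11.3
tcp_pos: [458.7, 84.3, 60.6]
tool_rot: [[-1.0, -0.0, -0.0], [-0.0, 1.0, -0.0], [0.0, -0.0, -1.0]]
wrist_force: [-0.4, -0.9, -1.4]
opening: 51.0
gripper_force: 31.7
```

>>> {"op": "step_arm", "data": {"steps": [[[0,0,0.06,0,0,0],[0,0,0,0,0,0]]]}}

```text
t: 11.5
tcp_pos: [459.5, 84.3, 60.2]
tool_rot: [[-1.0, -0.0, 0.001], [-0.0, 1.0, -0.0], [-0.001, -0.0, -1.0]]
wrist_force: [-1.9, -0.8, 3.4]
opening: 50.8
gripper_force: 32.1
```

Contact at TCP z 60, as expected. I release and rise.

>>> {"op": "step_arm", "data": {"steps": [[[0,0,0,0,0,0],[0,0,0,0,0,0],[0,0,0,0,0,0],[0,0,0,0,0,0],[0,0,0,0,0,0],[0,0,0,0,0,0],[0,0,-0.4,0,0,0],[0,0,-1,0,0,0],[0,0,-1,0,0,0],[0,0,-1,0,0,0],[0,0,-1,0,0,0],[0,0,-0.4,0,0,0],[0,0,0,0,0,0]]], "gripper": 85}}

```text
t: 12.8
tcp_pos: [460.2, 84.5, 181.4]
tool_rot: [[-1.0, -0.0, 0.004], [-0.0, 1.0, 0.001], [-0.004, 0.001, -1.0]]
wrist_force: [0.1, -0.2, -0.1]
opening: 85.1
gripper_force: 0.0
```

Next is the jar at (497,-314).

>>> {"op": "step_arm", "data": {"steps": [[[-0.09,-1,0,0,0,0],[-0.09,-1,0,0,0,0],[-0.09,-1,0,0,0,0],[-0.09,-1,0,0,0,0],[-0.09,-1,0,0,0,0],[-0.09,-1,0,0,0,0],[-0.09,-1,0,0,0,0],[-0.09,-1,0,0,0,0],[-0.09,-1,0,0,0,0],[-0.09,-1,0,0,0,0],[-0.09,-1,0,0,0,0],[-0.09,-1,0,0,0,0],[-0.09,-1,0,0,0,0],[-0.09,-1,0,0,0,0],[-0.09,-1,0,0,0,0],[-0.12,-0.94,0,0,0,0],[0,0,0,0,0,0],[0,0,0,0,0,0]]]}}

```text
t: 14.6
tcp_pos: [494.6, -313.7, 177.4]
tool_rot: [[-1.0, 0.001, -0.003], [0.001, 1.0, 0.002], [0.003, 0.002, -1.0]]
wrist_force: [-0.2, -0.0, -0.8]
opening: 84.7
gripper_force: 0.0
```

```bash
python3 - <<'E'
from h import *
snap('wrist','w4'); d=load('w4'); print(sense()['tcp_pos'])
im=d['im']; hsv=cv2.cvtColor(im,cv2.COLOR_RGB2HSV)
print(proj(d,[(497,-314,72),(438.6,-211,52)]))
cv2.imwrite('pics/w4c.png',im[100:400,150:640,::-1])
E
```

```text
[ 494.71120205 -313.19222767  177.66711112]
[[314.21287591 252.79840915]
 [454.31791658 168.13607958]]
```

View pics/w4c.png

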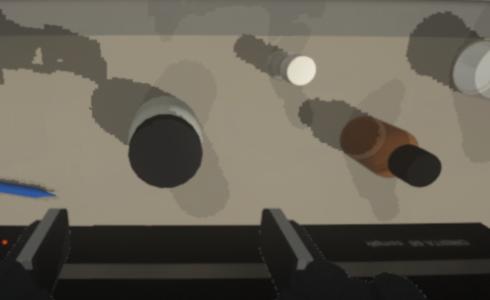

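The lid centre is at (315,250), which matches the prediction of (314,253). I descend and grip.

>>> {"op": "step_arm", "data": {"steps": [[[-0.05,0,0.8,0,0,0],[0,0,1,0,0,0],[0,0,1,0,0,0],[0,0,1,0,0,0],[0,0,0.7,0,0,0],[0,0,0.5,0,0,0],[0,0,0.25,0,0,0],[0,0,0,0,0,0],[0,0,0,0,0,0]]]}}

```text
t: 15.55
tcp_pos: [497.4, -314.3, 48.8]
tool_rot: [[-1.0, -0.0, 0.001], [-0.0, 1.0, -0.001], [-0.001, -0.001, -1.0]]
wrist_force: [0.6, -0.6, 0.3]
opening: 85.1
gripper_force: 0.0
```

>>> {"op": "step_arm", "data": {"steps": [[[0,0,0,0,0,0],[0,0,0,0,0,0],[0,0,0,0,0,0],[0,0,0,0,0,0],[0,0,0,0,0,0],[0,0,0,0,0,0],[0,0,0,0,0,0]]], "gripper": 50}}

```text
t: 16.25
tcp_pos: [497.6, -314.5, 49.8]
tool_rot: [[-1.0, 0.0, 0.002], [0.0, 1.0, -0.001], [-0.002, -0.001, -1.0]]
wrist_force: [-0.8, 2.1, 5.6]
opening: 59.5
gripper_force: 31.3
```

>>> {"op": "step_arm", "data": {"steps": [[[0,0,-0.3,0,0,0],[0,0,-0.6,0,0,0],[0,0,-1,0,0,0],[0,0,-1,0,0,0],[0,0,-1,0,0,0],[0,0,-1,0,0,0],[0,0,-0.5,0,0,0],[0.1,0.5,0,0,0,0],[0.1,0.9,0,0,0,0],[0.1,1,0,0,0,0],[0.1,1,0,0,0,0]]]}}

```text
t: 17.35
tcp_pos: [485.2, -227.1, 181.1]
tool_rot: [[-1.0, 0.0, -0.003], [0.0, 1.0, 0.002], [0.003, 0.002, -1.0]]
wrist_force: [0.1, -0.3, -2.6]
opening: 59.4
gripper_force: 33.0
```

>>> {"op": "step_arm", "data": {"steps": [[[0.08,1,0,0,0,0],[0.08,1,0,0,0,0],[0.08,1,0,0,0,0],[0.08,1,0,0,0,0],[0.08,1,0,0,0,0],[0.08,1,0,0,0,0],[0.08,1,0,0,0,0],[0.08,1,0,0,0,0],[0.08,1,0,0,0,0],[0.08,1,0,0,0,0],[0.08,1,0,0,0,0],[0.08,1,0,0,0,0],[0.08,1,0,0,0,0],[0.08,1,0,0,0,0],[0.08,1,0,0,0,0],[0.08,1,0,0,0,0],[0.04,0.9,0,0,0,0],[0,0.6,0,0,0,0],[0,0,0,0,0,0],[0,0,0,0,0,0]]]}}

```text
t: 19.35
tcp_pos: [452.9, 208.1, 182.1]
tool_rot: [[-1.0, -0.001, -0.002], [-0.001, 1.0, -0.001], [0.002, -0.001, -1.0]]
wrist_force: [-0.2, -0.4, -1.4]
opening: 59.4
gripper_force: 33.0
```

>>> {"op": "step_arm", "data": {"steps": [[[0,0.45,0,0,0,0],[0,0.4,0.3,0,0,0],[0,0,1,0,0,0],[0,0,1,0,0,0],[0,0,1,0,0,0],[0,0,0.8,0,0,0],[0,0,0.5,0,0,0],[0,0,0,0,0,0],[0,0,0,0,0,0]]]}}

```text
t: 20.25
tcp_pos: [454.1, 229.8, 68.2]
tool_rot: [[-1.0, 0.0, 0.0], [0.0, 1.0, 0.0], [-0.0, 0.0, -1.0]]
wrist_force: [0.8, -0.3, -2.0]
opening: 59.3
gripper_force: 33.1
```

```bash
python3 - <<'E'
from h import *
s=sense();print(s['tcp_pos'],s['opening'],s['gripper_force'],s['wrist_force'])
snap('wrist','w5');snap('scene','c5')
a=load('w5')['im'][100:430,150:490,::-1]; b=load('c5')['im'][200:360,140:360,::-1]
cv2.imwrite('pics/m5.png',np.hstack([cv2.resize(a,(400,400)),cv2.resize(b,(400,400))]))
E
```

```text
[454.11391464 229.77372768  68.21745391] 59.32770966456214 33.117636339738965 [ 0.83977847 -0.2835244  -1.9816201 ]
```

View pics/m5.png

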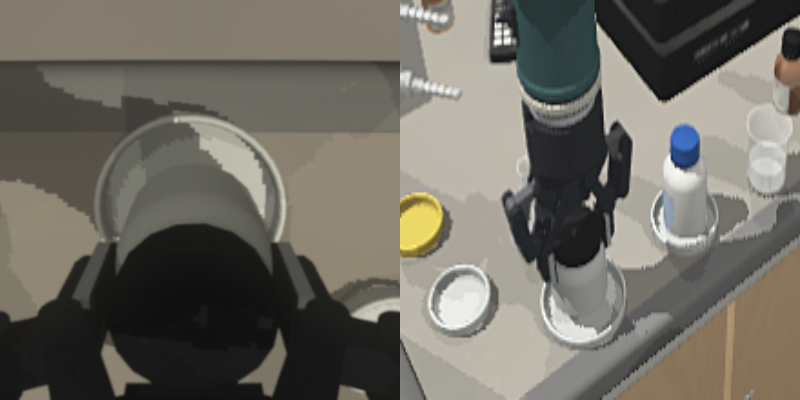

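The tall bottle stands in dish_3, and the jar is centred over dish_4. I lower it.

>>> {"op": "step_arm", "data": {"steps": [[[0,0,0.2,0,0,0],[0,0,0.2,0,0,0],[0,0,0.12,0,0,0],[0,0,0,0,0,0],[0,0,0,0,0,0]]]}}

```text
t: 20.85
tcp_pos: [453.6, 229.5, 54.8]
tool_rot: [[-1.0, -0.0, -0.0], [-0.0, 1.0, -0.0], [0.0, -0.0, -1.0]]
wrist_force: [0.7, 0.6, -1.1]
opening: 59.0
gripper_force: 33.1
```

>>> {"op": "step_arm", "data": {"steps": [[[0,0,0.08,0,0,0],[0,0,0,0,0,0]]]}}

```text
t: 21.05
tcp_pos: [453.8, 229.6, 52.9]
tool_rot: [[-1.0, -0.0, 0.0], [-0.0, 1.0, 0.0], [-0.0, 0.0, -1.0]]
wrist_force: [-0.5, -0.5, -0.7]
opening: 59.8
gripper_force: 33.1
```

>>> {"op": "step_arm", "data": {"steps": [[[0,0,0.06,0,0,0],[0,0,0,0,0,0]]]}}

```text
t: 21.25
tcp_pos: [454.0, 229.7, 52.8]
tool_rot: [[-1.0, -0.0, -0.0], [-0.0, 1.0, -0.0], [0.0, -0.0, -1.0]]
wrist_force: [-3.8, -1.3, 8.1]
opening: 59.4
gripper_force: 34.1
```

>>> {"op": "step_arm", "data": {"steps": [[[0,0,0,0,0,0],[0,0,0,0,0,0],[0,0,0,0,0,0],[0,0,0,0,0,0],[0,0,0,0,0,0],[0,0,0,0,0,0],[0,0,-0.4,0,0,0],[0,0,-1,0,0,0],[0,0,-1,0,0,0],[0,0,-1,0,0,0],[0,0,-1,0,0,0],[0,0,-0.6,0,0,0],[0,0,0,0,0,0]]], "gripper": 85}}

```text
t: 22.55
tcp_pos: [455.6, 230.4, 179.6]
tool_rot: [[-1.0, -0.0, 0.005], [-0.0, 1.0, 0.002], [-0.005, 0.002, -1.0]]
wrist_force: [0.8, 0.5, 0.4]
opening: 85.0
gripper_force: 0.0
```

```bash
python3 - <<'E'
from h import *
d=load('w4');print(ray(d,(565,265),85),ray(d,(451,170),52)); print(sense()['tcp_pos'])
E
```

```text
[[ 502.22056348 -136.04933474   85.        ]] [[ 439.95762346 -213.30228683   52.        ]]
[455.63957408 230.39075468 179.64028966]
```

>>> {"op": "step_arm", "data": {"steps": [[[-0.13,-1,0,0,0,0],[-0.13,-1,0,0,0,0],[-0.13,-1,0,0,0,0],[-0.13,-1,0,0,0,0],[-0.13,-1,0,0,0,0],[-0.13,-1,0,0,0,0],[-0.13,-1,0,0,0,0],[-0.13,-1,0,0,0,0],[-0.13,-1,0,0,0,0],[-0.13,-1,0,0,0,0],[-0.13,-1,0,0,0,0],[-0.13,-1,0,0,0,0],[-0.13,-1,0,0,0,0],[-0.13,-1,0,0,0,0],[-0.13,-0.35,0,0,0,0],[0,0,0,0,0,0],[0,0,0,0,0,0]]]}}

```text
t: 24.25
tcp_pos: [502.0, -128.5, 175.6]
tool_rot: [[-1.0, 0.0, -0.002], [0.0, 1.0, 0.001], [0.002, 0.001, -1.0]]
wrist_force: [0.1, 0.1, -0.2]
opening: 84.9
gripper_force: 0.0
```

```bash
python3 - <<'E'
from h import *
snap('wrist','w6'); d=load('w6'); print(sense()['tcp_pos'])
print(proj(d,[(504,-124,85),(504,-136,85),(439,-211,52)]))
cv2.imwrite('pics/w6c.png',cv2.resize(d['im'][120:330,140:420,::-1],None,fx=2,fy=2))
E
```

```text
[ 502.03876001 -128.25803442  175.77772199]
[[321.49450939 259.57802479]
 [303.94273493 259.61386035]
 [199.96995602 158.77021041]]
```

View pics/w6c.png

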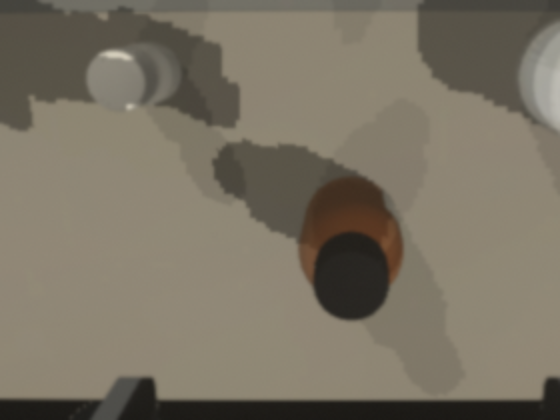

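The cap is at (315.5,261), giving the brown bottle at about (505,-128). The vial cap at (199,160) gives about (438.5,-211.5). I descend.

>>> {"op": "step_arm", "data": {"steps": [[[-0.12,0,0.8,0,0,0],[0,0,1,0,0,0],[0,0,1,0,0,0],[0,0,1,0,0,0],[0,0,0.7,0,0,0],[0,0,0.5,0,0,0],[0,0,0.35,0,0,0],[0,0,0,0,0,0]]]}}

```text
t: 25.1
tcp_pos: [504.8, -128.5, 41.8]
tool_rot: [[-1.0, -0.001, -0.002], [-0.001, 1.0, 0.001], [0.002, 0.001, -1.0]]
wrist_force: [-0.0, 0.4, -0.6]
opening: 85.0
gripper_force: 0.0
```

>>> {"op": "step_arm", "data": {"steps": [[[0,0,0,0,0,0],[0,0,0,0,0,0],[0,0,0,0,0,0],[0,0,0,0,0,0],[0,0,0,0,0,0],[0,0,0,0,0,0],[0,0,0,0,0,0],[0,0,0,0,0,0]]], "gripper": 32}}

```text
t: 25.9
tcp_pos: [506.4, -129.4, 43.9]
tool_rot: [[-1.0, -0.0, 0.002], [-0.0, 1.0, -0.0], [-0.002, -0.0, -1.0]]
wrist_force: [-1.7, 1.5, 6.3]
opening: 40.6
gripper_force: 30.4
```

>>> {"op": "step_arm", "data": {"steps": [[[0,0,-0.3,0,0,0],[0,0,-0.6,0,0,0],[0,0,-1,0,0,0],[0,0,-1,0,0,0],[0,0,-1,0,0,0],[0,0,-1,0,0,0],[0,0,-0.5,0,0,0],[0,0.5,0,0,0,0],[0,0.9,0,0,0,0]]]}}

```text
t: 26.8
tcp_pos: [505.2, -94.1, 177.2]
tool_rot: [[-1.0, 0.002, -0.0], [0.002, 1.0, -0.0], [0.0, -0.0, -1.0]]
wrist_force: [-0.1, 0.4, -1.7]
opening: 40.2
gripper_force: 30.6
```

>>> {"op": "step_arm", "data": {"steps": [[[-0.06,1,0,0,0,0],[-0.06,1,0,0,0,0],[-0.06,1,0,0,0,0],[-0.06,1,0,0,0,0],[-0.06,1,0,0,0,0],[-0.06,1,0,0,0,0],[-0.06,1,0,0,0,0],[-0.06,1,0,0,0,0],[-0.06,1,0,0,0,0],[-0.06,1,0,0,0,0],[-0.06,1,0,0,0,0],[-0.06,1,0,0,0,0],[-0.06,1,0,0,0,0],[-0.06,1,0,0,0,0],[-0.06,1,0,0,0,0],[-0.06,1,0,0,0,0],[-0.06,0.9,0,0,0,0],[-0.06,0.5,0,0,0,0],[0,0,0,0,0,0],[0,0,0,0,0,0]]]}}

```text
t: 28.8
tcp_pos: [531.7, 340.3, 176.6]
tool_rot: [[-1.0, -0.001, -0.002], [-0.001, 1.0, -0.002], [0.002, -0.002, -1.0]]
wrist_force: [-0.4, 0.8, -1.3]
opening: 40.3
gripper_force: 30.6
```

>>> {"op": "step_arm", "data": {"steps": [[[-0.1,0,0.5,0,0,0],[0,0,1,0,0,0],[0,0,1,0,0,0],[0,0,1,0,0,0],[0,0,0.7,0,0,0],[0,0,0.4,0,0,0],[0,0,0,0,0,0],[0,0,0,0,0,0]]]}}

```text
t: 29.6
tcp_pos: [535.5, 340.5, 63.1]
tool_rot: [[-1.0, 0.001, 0.0], [0.001, 1.0, 0.0], [-0.0, 0.0, -1.0]]
wrist_force: [0.4, 1.5, -1.2]
opening: 40.3
gripper_force: 30.6
```

```bash
python3 - <<'E'
from h import *
s=sense();print(s['tcp_pos'],s['opening'],s['gripper_force'],s['wrist_force'])
snap('wrist','w7');snap('side','s7')
a=load('w7')['im'][100:430,150:490,::-1]; b=load('s7')['im'][260:400,230:390,::-1]
cv2.imwrite('pics/m7.png',np.hstack([cv2.resize(a,(400,400)),cv2.resize(b,(400,400))]))
E
```

```text
[535.47883661 340.47596008  63.06154777] 40.30819337197104 30.645744258072227 [ 0.40464065  1.50678359 -1.23946152]
```

View pics/m7.png

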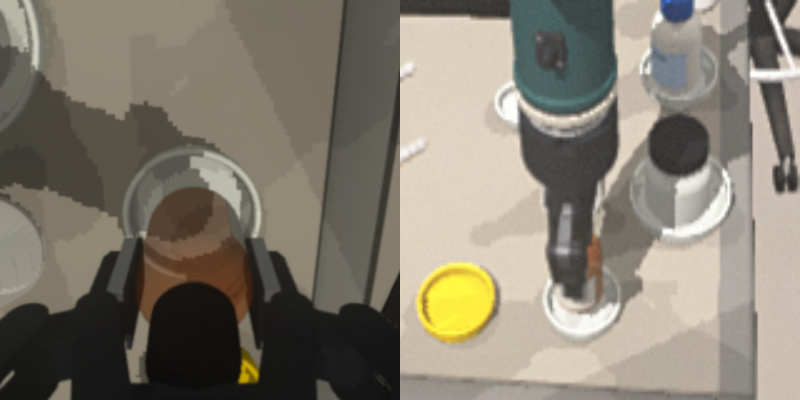

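The bottle is over dish_2, and the jar and the tall bottle stand in their dishes. I lower it.

>>> {"op": "step_arm", "data": {"steps": [[[0,0,0.2,0,0,0],[0,0,0.2,0,0,0],[0,0,0.12,0,0,0],[0,0,0,0,0,0],[0,0,0,0,0,0]]]}}

```text
t: 30.2
tcp_pos: [534.9, 340.8, 49.5]
tool_rot: [[-1.0, -0.0, -0.0], [-0.0, 1.0, -0.0], [0.0, -0.0, -1.0]]
wrist_force: [0.1, 0.5, -1.3]
opening: 40.5
gripper_force: 30.6
```

>>> {"op": "step_arm", "data": {"steps": [[[0,0,0.08,0,0,0],[0,0,0,0,0,0]]]}}

```text
t: 30.4
tcp_pos: [534.9, 340.8, 47.6]
tool_rot: [[-1.0, -0.0, -0.0], [-0.0, 1.0, -0.0], [0.0, -0.0, -1.0]]
wrist_force: [-0.6, 0.7, -1.4]
opening: 40.3
gripper_force: 30.6
```

>>> {"op": "step_arm", "data": {"steps": [[[0,0,0.06,0,0,0],[0,0,0,0,0,0]]]}}

```text
t: 30.6
tcp_pos: [535.2, 340.9, 47.0]
tool_rot: [[-1.0, -0.0, 0.0], [-0.0, 1.0, 0.0], [-0.0, 0.0, -1.0]]
wrist_force: [-2.1, -0.5, 3.1]
opening: 40.2
gripper_force: 31.0
```

>>> {"op": "step_arm", "data": {"steps": [[[0,0,0,0,0,0],[0,0,0,0,0,0],[0,0,0,0,0,0],[0,0,0,0,0,0],[0,0,0,0,0,0],[0,0,0,0,0,0],[0,0,-0.4,0,0,0],[0,0,-1,0,0,0],[0,0,-1,0,0,0],[0,0,-1,0,0,0],[0,0,-1,0,0,0],[0,0,-0.8,0,0,0],[0,0,0,0,0,0]]], "gripper": 75}}

```text
t: 31.9
tcp_pos: [537.4, 342.2, 181.2]
tool_rot: [[-1.0, -0.0, 0.007], [-0.0, 1.0, 0.004], [-0.007, 0.004, -1.0]]
wrist_force: [1.4, -0.1, 0.3]
opening: 75.1
gripper_force: 0.0
```

>>> {"op": "step_arm", "data": {"steps": [[[0.2,-1,0,0,0,0],[0.2,-1,0,0,0,0],[0.2,-1,0,0,0,0],[0.2,-1,0,0,0,0],[0.2,-1,0,0,0,0],[0.2,-1,0,0,0,0],[0.2,-1,0,0,0,0],[0.2,-1,0,0,0,0],[0.2,-1,0,0,0,0],[0.2,-1,0,0,0,0],[0.2,-1,0,0,0,0],[0.2,-1,0,0,0,0],[0.2,-1,0,0,0,0],[0.2,-1,0,0,0,0],[0.2,-1,0,0,0,0],[0.2,-1,0,0,0,0],[0.2,-1,0,0,0,0],[0.2,-1,0,0,0,0],[0.2,-1,0,0,0,0],[0,-1,0,0,0,0]]]}}

```text
t: 33.9
tcp_pos: [438.7, -159.8, 175.1]
tool_rot: [[-1.0, 0.0, -0.002], [0.0, 1.0, 0.001], [0.002, 0.001, -1.0]]
wrist_force: [-0.5, -0.0, 0.0]
opening: 75.2
gripper_force: 0.0
```

>>> {"op": "step_arm", "data": {"steps": [[[0,-1,0,0,0,0],[0,-1,0,0,0,0],[0,0,0,0,0,0],[0,0,0,0,0,0]]]}}

```text
t: 34.3
tcp_pos: [439.4, -209.1, 175.3]
tool_rot: [[-1.0, 0.001, -0.001], [0.001, 1.0, 0.001], [0.001, 0.001, -1.0]]
wrist_force: [0.7, 0.7, 0.0]
opening: 75.1
gripper_force: 0.0
```

```bash
python3 - <<'E'
from h import *
snap('wrist','w8'); d=load('w8'); print(sense()['tcp_pos'])
print(proj(d,[(438.5,-211.5,52)]))
im=d['im']; hsv=cv2.cvtColor(im,cv2.COLOR_RGB2HSV)
m=((hsv[...,2]>190)&(hsv[...,1]<40)).astype(np.uint8); k,l,st,c=cv2.connectedComponentsWithStats(m)
for i in range(1,k):
    if st[i][4]>150: print(st[i],c[i],ray(d,c[i],52)[0])
E
```

```text
[ 439.45829972 -208.56766536  175.39790803]
[[311.57245502 240.6830402 ]]
[311 232  11  21 170] [315.77058824 241.87647059] [ 439.48210441 -208.25555994   52.        ]
```

The white blob at (316,242) confirms x≈439, and the fingers centre the vial in y. I descend and grip lightly.

>>> {"op": "step_arm", "data": {"steps": [[[0,-0.08,0.8,0,0,0],[0,0,1,0,0,0],[0,0,1,0,0,0],[0,0,1,0,0,0],[0,0,0.7,0,0,0],[0,0,0.5,0,0,0],[0,0,0.3,0,0,0],[0,0,0,0,0,0]]]}}

```text
t: 35.15
tcp_pos: [439.5, -210.4, 42.9]
tool_rot: [[-1.0, -0.001, -0.002], [-0.001, 1.0, 0.001], [0.002, 0.001, -1.0]]
wrist_force: [0.6, -0.2, -0.0]
opening: 75.2
gripper_force: 0.0
```

>>> {"op": "step_arm", "data": {"steps": [[[0,0,0,0,0,0],[0,0,0,0,0,0],[0,0,0,0,0,0],[0,0,0,0,0,0],[0,0,0,0,0,0],[0,0,0,0,0,0],[0,0,0,0,0,0],[0,0,0,0,0,0],[0,0,0,0,0,0],[0,0,0,0,0,0]]], "gripper": 16, "squeeze": 22}}

```text
t: 36.15
tcp_pos: [440.8, -211.6, 44.5]
tool_rot: [[-1.0, -0.0, 0.001], [-0.0, 1.0, -0.001], [-0.001, -0.001, -1.0]]
wrist_force: [-0.7, -0.7, 4.3]
opening: 22.0
gripper_force: 21.6
```

>>> {"op": "step_arm", "data": {"steps": [[[0,0,-0.3,0,0,0],[0,0,-0.6,0,0,0],[0,0,-1,0,0,0],[0,0,-1,0,0,0],[0,0,-1,0,0,0],[0,0,-1,0,0,0],[0,0,-0.5,0,0,0],[0,0,0,0,0,0]]]}}

```text
t: 36.95
tcp_pos: [441.2, -211.8, 180.7]
tool_rot: [[-1.0, -0.0, 0.004], [-0.0, 1.0, -0.002], [-0.004, -0.002, -1.0]]
wrist_force: [0.2, 0.1, -0.6]
opening: 21.7
gripper_force: 21.5
```

>>> {"op": "step_arm", "data": {"steps": [[[-0.08,0.5,0,0,0,0],[-0.08,0.9,0,0,0,0],[-0.08,1,0,0,0,0],[-0.08,1,0,0,0,0],[-0.08,1,0,0,0,0],[-0.08,1,0,0,0,0],[-0.08,1,0,0,0,0],[-0.08,1,0,0,0,0],[-0.08,1,0,0,0,0],[-0.08,1,0,0,0,0],[-0.08,1,0,0,0,0],[-0.08,1,0,0,0,0],[-0.08,1,0,0,0,0],[-0.08,0.9,0,0,0,0],[-0.08,0.5,0,0,0,0],[0,0,0,0,0,0]]]}}

```text
t: 38.55
tcp_pos: [469.0, 135.1, 177.2]
tool_rot: [[-1.0, -0.003, -0.003], [-0.003, 1.0, -0.0], [0.003, -0.0, -1.0]]
wrist_force: [-0.4, -0.6, -1.1]
opening: 21.8
gripper_force: 21.6
```

>>> {"op": "step_arm", "data": {"steps": [[[-0.5,0,0,0,0,0],[-0.9,0,0,0,0,0],[-1,0,0,0,0,0],[-1,0,0,0,0,0],[-1,0,0,0,0,0],[-0.8,0,0,0,0,0],[-0.5,0,0,0,0,0],[0,0,0,0,0,0],[0,0,0,0,0,0]]]}}

```text
t: 39.45
tcp_pos: [612.1, 133.1, 178.2]
tool_rot: [[-1.0, 0.001, -0.001], [0.001, 1.0, -0.0], [0.001, -0.0, -1.0]]
wrist_force: [-0.1, 0.2, -0.0]
opening: 22.4
gripper_force: 21.6
```

```bash
python3 - <<'E'
from h import *
s=sense();print(s['tcp_pos'],s['opening'],s['gripper_force'],s['wrist_force'])
E
```

```text
[612.09315105 133.12615075 178.1893742 ] 22.417444858868464 21.572662637706735 [-0.09979143  0.20868858 -0.0451103 ]
```

>>> {"op": "step_arm", "data": {"steps": [[[-0.26,0.03,0.3,0,0,0],[0,0,0.9,0,0,0],[0,0,1,0,0,0],[0,0,1,0,0,0],[0,0,0.9,0,0,0],[0,0,0.5,0,0,0],[0,0,0,0,0,0],[0,0,0,0,0,0]]]}}

```text
t: 40.25
tcp_pos: [619.2, 134.7, 64.1]
tool_rot: [[-1.0, -0.0, 0.0], [-0.0, 1.0, 0.0], [-0.0, 0.0, -1.0]]
wrist_force: [0.6, -0.3, 0.0]
opening: 21.8
gripper_force: 21.6
```

```bash
python3 - <<'E'
from h import *
s=sense();print(s['tcp_pos'],s['opening'],s['gripper_force'],s['wrist_force'])
snap('wrist','w9');snap('side','s9')
a=load('w9')['im'][100:430,150:490,::-1]; b=load('s9')['im'][240:360,220:340,::-1]
cv2.imwrite('pics/m9.png',np.hstack([cv2.resize(a,(400,400)),cv2.resize(b,(400,400))]))
E
```

```text
[619.16511753 134.72604696  64.12311516] 21.8015420287365 21.575196099893198 [ 0.6116452  -0.34970797  0.02457901]
```

View pics/m9.png

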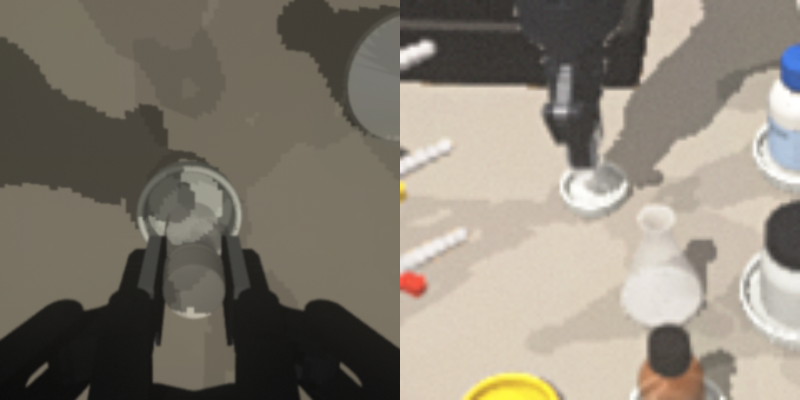

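The vial is held upright, centred over dish_1. I lower it.

>>> {"op": "step_arm", "data": {"steps": [[[0,0,0.2,0,0,0],[0,0,0.2,0,0,0],[0,0,0.14,0,0,0],[0,0,0,0,0,0],[0,0,0,0,0,0]]]}}

```text
t: 40.85
tcp_pos: [618.8, 134.5, 49.9]
tool_rot: [[-1.0, -0.0, -0.001], [-0.0, 1.0, -0.0], [0.001, -0.0, -1.0]]
wrist_force: [-0.5, 0.3, -0.8]
opening: 21.8
gripper_force: 21.6
```

>>> {"op": "step_arm", "data": {"steps": [[[0,0,0.08,0,0,0],[0,0,0,0,0,0]]]}}

```text
t: 41.05
tcp_pos: [618.9, 134.6, 48.0]
tool_rot: [[-1.0, -0.0, -0.0], [-0.0, 1.0, -0.0], [0.0, -0.0, -1.0]]
wrist_force: [-0.2, 0.1, 0.2]
opening: 22.0
gripper_force: 21.6
```

>>> {"op": "step_arm", "data": {"steps": [[[0,0,0.05,0,0,0],[0,0,0,0,0,0]]]}}

```text
t: 41.25
tcp_pos: [619.4, 134.6, 47.5]
tool_rot: [[-1.0, -0.0, 0.001], [-0.0, 1.0, 0.0], [-0.001, 0.0, -1.0]]
wrist_force: [-1.2, -0.6, 3.5]
opening: 21.5
gripper_force: 21.8
```

Contact at 47.5. I release slightly first, then rise and retreat.

>>> {"op": "step_arm", "data": {"steps": [[[0,0,0,0,0,0],[0,0,0,0,0,0],[0,0,0,0,0,0],[0,0,0,0,0,0],[0,0,0,0,0,0],[0,0,-0.4,0,0,0],[0,0,-1,0,0,0],[0,0,-1,0,0,0],[0,0,-1,0,0,0],[0,0,-1,0,0,0],[0,0,-1,0,0,0],[0,0,-1,0,0,0],[0,0,-0.5,0,0,0],[1,-0.5,0,0,0,0],[1,-0.5,0,0,0,0],[1,-0.5,0,0,0,0],[1,-0.5,0,0,0,0],[1,-0.5,0,0,0,0],[1,-0.5,0,0,0,0],[0,0,0,0,0,0]]], "gripper": 60}}

```text
t: 43.25
tcp_pos: [465.9, 58.5, 218.8]
tool_rot: [[-1.0, 0.001, -0.003], [0.001, 1.0, -0.001], [0.003, -0.001, -1.0]]
wrist_force: [-0.0, -0.0, -0.3]
opening: 60.0
gripper_force: 0.0
```

```bash
python3 - <<'E'
from h import *
s=sense();print(s['t'],s['tcp_pos'],s['opening'],s['wrist_force'])
snap('scene','c10');snap('side','s10')
a=load('c10')['im'][200:380,130:370,::-1]; b=load('s10')['im'][220:400,230:410,::-1]
cv2.imwrite('pics/m10.png',np.hstack([cv2.resize(a,(440,330)),cv2.resize(b,(330,330))]))
for n,pts in {'c10':0,'s10':0}.items():
    d=load(n); print(n,proj(d,[(618,134,55),(534.4,340.5,88),(458.5,85,101),(453,229.2,75)]).round(1).tolist())
E
```

```text
43.25 [465.87826849  58.50973775 218.80135539] 59.978743121167014 [-0.02670872 -0.04439318 -0.28657023]
c10 [[237.5, 241.0], [164.9, 292.8], [296.2, 255.6], [237.9, 297.1]]
s10 [[276.0, 282.9], [300.7, 341.2], [341.5, 257.7], [341.9, 307.6]]
```

View pics/m10.png

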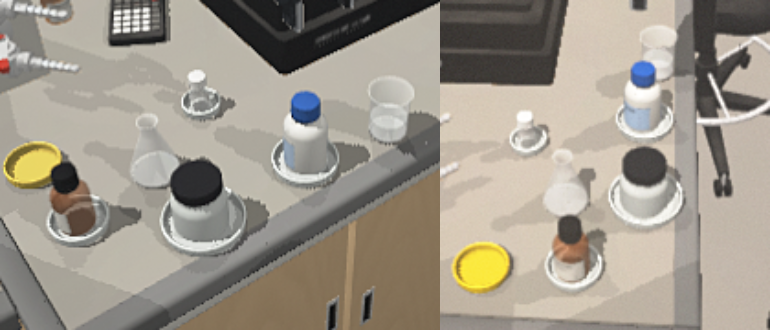

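All four stand upright in their dishes. The cap tops lie within 1 to 3 px of the expected centres, for example the vial at (237.5,240) against (237.5,241) and the brown bottle at (164,293) against (165,293). The flask and beaker look undisturbed. I hand the job in.

```bash
python3 -c "
from workcell import *
print(finish_job())"
```

```text
the job is handed in; nothing more can be done
None
```

I handed the job in at about 43 s: all four containers stand upright in their matching dishes, and the beaker and flask look undisturbed in the final pictures; the judge gave no verdict.

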